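# Find and mark the rubbing spot of a wheel

## Robot

A 6-joint arm with a two-finger parallel gripper is mounted at the origin on a cart in front of the work surface, level with it; the furniture and walls round the work are solid. World frame = base frame: x ahead of the robot, y to its left, z up, the work surface at z = 0. Lengths are in m, angles in degrees, forces in N, time in s.
With the tool pointing down it reaches from about 0.4 to 0.825 m from the base axis. Payload 7 kg.
Tool frame: the origin (TCP) lies on the front face of the gripper's body, between the roots of the fingers; the fingertips stand 66 mm ahead of it and the grasp point (between the pads) lies 47 mm ahead of it; z points along the fingers, y is the line along which they close (so a half turn about z gives the same grasp; the last joint's range is limited). The gripper opens to 88 mm and grips with 3 to 60 N. Pads are 19 mm wide; open, the fingers measure 130 mm over their backs; the gripper's body (78 mm by 193 mm) begins 47 mm behind the grasp point.
Start: joints at [-50.873, 20.546, 0.682, 0, -70.136, -16.507], TCP at [0.26, -0.623, 0.292] pointing down, gripper open.
Joint ranges: [-176.03, 176.03], [-82.01, 121.73], [-58.28, 71.71], [-173.87, 95.51], [-174.79, -0.11], [-173.66, 173.66]. Speed limits (degrees/s): [136.94, 136.94, 172.46, 180, 180, 180].

## Interface

Orientations are given as [roll, pitch, yaw] about the fixed x, y, z axes, in that order (R = Rz(yaw) Ry(pitch) Rx(roll)).
In Python, from plant import ctrl gives the robot as it stands.
- The arm moves only by the tool send_rows, never from a script. Its argument "deltas" is a list of rows, each a list of 2 entries, a list of its own where there are three numbers: the shift along the tool's x, y, z each as a share of 800 mm, from -1 to 1, then the turn about the tool's z as a share of 90 degrees, from -1 to 1. A call has exactly 5 rows; each row is the pose to reach, as a shift and turn from the pose commanded when the call began, along the tool's axes at that moment; what a row does not reach only later rows make up. A row lasts 1/12 s, in which the tool goes at most 41.7 mm and 7.16 degrees, less where a joint would pass 70% of its speed; a pose out of reach is approached as far as the arm can. A call with a number of a shift or a turn outside -1 to 1 is refused whole. A call with a gripper value outside its range is refused whole. "gripper" is the opening, from 0 (shut) to 1 (fully open), set as the call begins (left out, the last holds). The fingers move at their own pace and stop on an object; the grip force is fixed at half the most. Time passes only in rows, so rows that repeat a pose let the fingers close, or fill a call up. It gives the time, the measured TCP pose, the force, the opening and the grip force at its end, in the units of the state.
- ctrl.get_obs(): the state, without advancing time (a new reading comes with each control period).
- ctrl.snapshot(name): name is "side" or "top" or "wrist"; returns a dict with "color" (384x512x3 uint8, red, green, blue), "vertical_fov" (degrees; the focal length in pixels is half the picture's height over the tangent of half this angle, whatever the lens; pixels are square), "cx", "cy" (the principal point, pixels), "rvec" (rotation vector, rad) and "tvec" (3), from world to camera coordinates, as OpenCV has them. Camera axes: x right, y down, z forward; pixel columns grow to the right and rows downward; lengths in m; the calibration is good to about 2 mm. The wrist camera is an equidistant fisheye: a pixel r from the principal point sees the ray r / f radians off the axis. A picture is of the moment at which its call begins. There is no depth.
- ctrl.close_job(): hands the job in; it is judged then, once.
Trained networks look in a picture, given as the dict that the camera call returned (one of the last four; its "shot" number tells which), for a name from the list of things; names that differ only in an ending like _2 or _b are one class to them, and where a whole thing is asked for, a point or a joint stands for the part that bears it (a point fixed in the world has none). Each returns a list of dicts, best first, with "conf" (0 to 1); they miss things now and then, are a little off and sometimes report something else, mostly with a low value. They report only what shows in the picture. A call takes as long as a camera call.
- ctrl.boxes_of(picture, thing): "xy" ([column, row] as shares, 0 to 1, of the picture: columns of its width, rows of its height, amid what is visible of it).
- ctrl.cut_out(picture, thing): "pixels" (384x512 bool, what is visible of it) and "xy" ([column, row] as shares, 0 to 1, of the picture: columns of its width, rows of its height, amid what is visible of it).
The state is a dict: "clock": time; "joint_pos": joint angles; "qvel": joint speeds; "tau": joint torques, N m; "tool_pos": TCP position; "orientation": TCP orientation; "force": force on the tool from outside, world axes, zero at the start; "moment": the same for the moment, N m; "opening": finger opening in m; "gripper_force": force on a finger pad.
Only numpy, scipy, OpenCV 4.12 (cv2) and the standard library are available. Lean on these libraries where they do the work, as an engineer would, in place of code of your own. Each camera call takes 0.05 s, during which the arm holds its last target. There are 200 camera calls.

## Task

The steel wheel on the test stand rubs somewhere along its turn, but the high spot cannot be seen. Turn the wheel by its knob, slowly and gently, feel where the drag rises, and leave it standing in the middle of that tight spot; then press the plunger on the bracket gently all the way down to mark the rim there, let it come up again and take your hand away. Do not press the plunger anywhere but in the tight spot, and leave the other things on the bench alone.

Things in the scene. Friction and masses are not known exactly. Their poses are not given: they have to be found in the camera images.
- stand: fixed test stand, a 235 x 160 mm aluminium base plate lying on the bench with a spindle; origin on the bench under the wheel's vertical axis, its +x points from the axis to the bracket
- wheel_axis (a point): centre of the steel wheel (200 mm diameter, 12 mm thick, lying level) on its vertical axis, at the height of the top of its rim, 58 mm above the bench; the hub in the middle rises to 74 mm above the bench
- knob_top (a point): centre of the top of the black upright crank knob on the wheel: 16 mm diameter, its grip stands from 60 to 106 mm above the bench, 50 mm off the wheel's axis; it spins freely about itself, so it can be held lightly without turning the hand. Pinch it with 30 N at most and never load the wheel with more than 80 N in all
- wheel (a joint): turn of the wheel, rad, counter-clockwise from above, endless; at 0 the knob is on the stand's -x side; says nothing of where it rubs. Free, about 1 N at the knob turns it; in its one tight spot 8 to 14 N. The drag begins 7 to 8 mm of knob travel before the middle and ends as far after; within 4 mm of the middle counts as in it. It stays where it is left. Turn it at most 2 rad/s
- bracket: fixed grey bracket, 50 mm (along its x) x 44 mm, that straddles the rim; origin on the bench under the wheel's axis, +x towards the bracket, which stands from 86 to 136 mm off the axis, its top 80 mm above the bench; inside it, hidden, a sprung pad on which the high spot rubs when it passes
- plunger_top (a point): centre of the top face of the round steel marking plunger (22 mm diameter) on top of the bracket, 111 mm off the wheel's axis; it is pushed straight down
- plunger (a joint): travel of the plunger in m: 0 up, 0.006 fully down; sprung, fully down takes 5 N; never press the bracket or plunger with more than 30 N
- screwdriver: bystander: red screwdriver, 188 x 26 x 24 mm, lying; leave alone
- glue_bottle: bystander: small white dropper bottle, 29 mm diameter, 80 mm tall, standing; leave alone
- tape_roll: bystander: roll of tape, 100 mm diameter, 25 mm high, lying; leave alone

How it is judged:
By the outcome, as a careful person would: the job done as asked, in the order asked, and still so for the second after the job is handed in, with the robot touching nothing.
It also fails if it takes over 72 s, if anything falls off the work surface, if the arm or the gripper's body presses on something with over 40 N, if the wrist force passes 120 N, or if a joint passes its speed limit or range.

## Working session

There is one attempt and no reset: what is moved stays moved. The work goes in short steps, Python scripts to look and compute and a tool call to move; the robot and the scene stay as the last step left them, time stands still between calls to the robot, and variables do not carry over. Pictures are saved under pics/ and viewed, at most 10 in all, crops included, and the job is handed in when it is done.

Besides the shell and the picture viewer there is one more tool, called as name(argument=value, ...), one argument or row to a line, values as JSON. send_rows: Moves the arm, as the interface text tells. Shift numbers are shares of 800 mm and turn numbers shares of 90 degrees, none past 1 either way. Its arguments: {"type":"object","properties":{"deltas":{"type":"array","items":{"type":"array"}},"gripper":{"type":"number"}},"required":["deltas"]}

```bash
ls; mkdir -p pics
cat > h.py <<'E'
import numpy as np, cv2
from plant import ctrl
def cam(s):
    f=192/np.tan(np.radians(s["vertical_fov"])/2)
    R=cv2.Rodrigues(np.array(s["rvec"],float))[0]; t=np.array(s["tvec"],float).ravel()
    return f,R,t
def ray(s,u,v,wrist=False):
    f,R,t=cam(s); x=(u-s["cx"])/f; y=(v-s["cy"])/f
    if wrist:
        r=np.hypot(x,y); k=np.sin(r)/r if r>1e-9 else 1; d=np.array([x*k,y*k,np.cos(r)])
    else: d=np.array([x,y,1.])
    return -R.T@t, R.T@d
def onz(s,u,v,z,wrist=False):
    o,d=ray(s,u,v,wrist); return o+d*(z-o[2])/d[2]
E
python3 - <<'E'
from h import *
print(ctrl.get_obs())
H=dict(knob_top=.083,plunger_top=.085,bracket=.08,wheel=.058,screwdriver=.012,glue_bottle=.04,tape_roll=.012)
for n in ["top","side"]:
    s=ctrl.snapshot(n); cv2.imwrite(f"pics/{n}.png",s["color"][:,:,::-1])
    print(n,s["vertical_fov"],-cam(s)[1].T@cam(s)[2])
    for k,z in H.items():
        for b in ctrl.boxes_of(s,k)[:1]:
            u,v=b["xy"][0]*512,b["xy"][1]*384
            print(k,round(b["conf"],2),round(u),round(v),onz(s,u,v,z).round(4))
E
```

```text
pics
{'clock': 0.0, 'joint_pos': array([-5.08725940e+01,  2.05914591e+01,  6.32912172e-01, -2.17750478e-02,
       -7.01342882e+01, -1.65048297e+01]), 'qvel': array([-0.09640483, -0.01864225,  0.08446396, -0.01805015,  0.01045543,
       -0.02732862]), 'tau': array([ 4.46336317e-04, -5.82717705e+01,  2.93055207e+01,  6.99754760e+00,
        6.86664323e-03, -1.55706061e-04]), 'tool_pos': array([ 0.25946564, -0.62272292,  0.29121056]), 'orientation': array([ 1.79905174e+02, -6.75057075e-03, -1.57384834e+02]), 'force': array([ 0.14223846, -0.37909246, -0.22819002]), 'moment': array([-0.05365805,  0.03521701,  0.02173343]), 'gripper_force': 0.0, 'opening': 0.08744987900381979}
top 55.9051022231984 [0.38102524 0.01093712 1.10751287]
bracket 0.6 214 163 [0.6447 0.1145 0.08  ]
wheel 0.58 240 197 [0.545  0.0387 0.058 ]
screwdriver 0.51 112 200 [0.544  0.4275 0.012 ]
glue_bottle 0.61 370 212 [ 0.5016 -0.3499  0.04  ]
tape_roll 0.57 375 186 [ 0.5858 -0.3795  0.012 ]
side 44.22474167723104 [ 0.02442537 -1.32767809  0.89644423]
plunger_top 0.3 269 193 [ 0.5877 -0.0463  0.085 ]
bracket 0.51 267 174 [0.6389 0.0938 0.08  ]
wheel 0.97 269 193 [ 0.6065 -0.0045  0.058 ]
glue_bottle 0.62 282 264 [ 0.4992 -0.3611  0.04  ]
tape_roll 0.95 310 257 [ 0.6067 -0.3269  0.012 ]
```

Run:
```python
import cv2,numpy as np
a=cv2.imread("pics/top.png");b=cv2.imread("pics/side.png")
a=cv2.resize(a[130:270,160:300],(560,560),interpolation=2); b=b[130:230,215:335]
b=cv2.resize(b,(672,560))[:, :]
cv2.imwrite("pics/c1.png",a);cv2.imwrite("pics/c2.png",b)
```

```text
(no output)
```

View pics/c1.png

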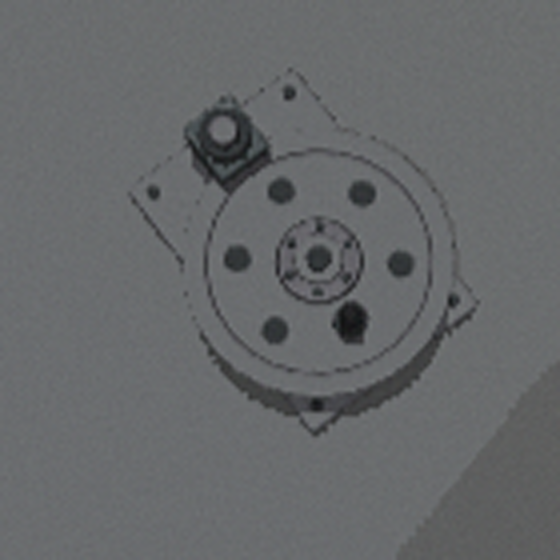

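View pics/top.png

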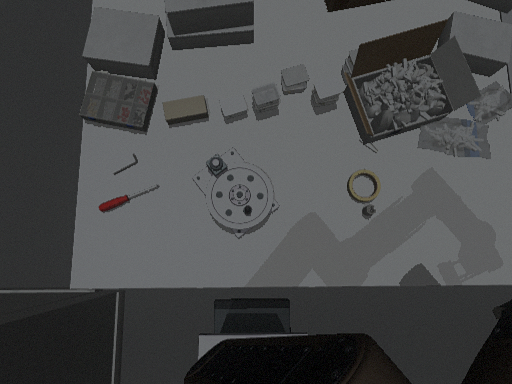

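View pics/c2.png

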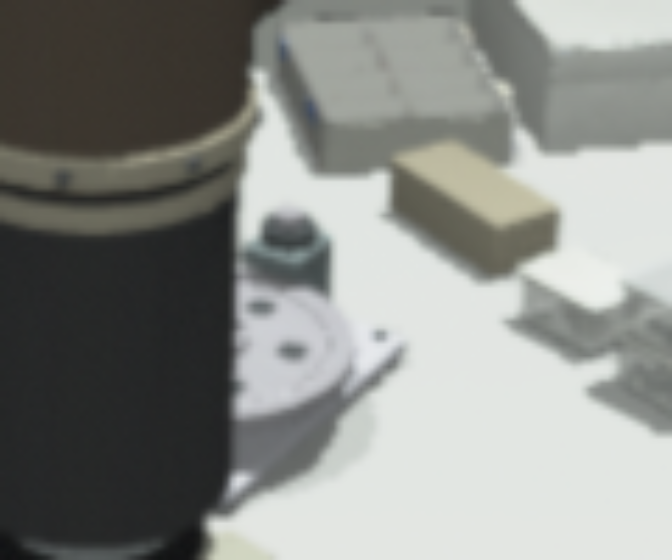

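Top crop: hub centre at about (319,259), plunger top (223,127), black knob (352,320). In full pixels these are (239.8,194.8), (215.8,161.8) and (248,210).

Run:
```python
from h import *
s=ctrl.snapshot("top")
for n,u,v,z in [("hub",239.75,194.75,.074),("pl",215.75,161.75,.092),("brk",217,166,.08),("knobtop",248,208.8,.106),("knob mid",248,210,.09)]:
    print(n,onz(s,u,v,z).round(4))
w=ctrl.snapshot("wrist"); cv2.imwrite("pics/w0.png",w["color"][:,:,::-1]); print(w["vertical_fov"],-cam(w)[1].T@cam(w)[2])
```

```text
hub [0.5503 0.0392 0.074 ]
pl [0.6439 0.108  0.092 ]
brk [0.6343 0.1054 0.08  ]
knobtop [0.5054 0.0153 0.106 ]
knob mid [0.5039 0.0154 0.09  ]
65.70646984690485 [ 0.1864453  -0.65322679  0.38436461]
```

```bash
cat >> h.py <<'E'
from scipy.spatial.transform import Rotation as Ro
def R0(yaw): return Ro.from_euler('xyz',[180,0,yaw],degrees=True).as_matrix()
def plan(p,yaw,p2,dyaw,n):
    """n calls, straight; prints end shares (shift, turn) of each call"""
    p=np.array(p,float);p2=np.array(p2,float)
    for i in range(n):
        d=R0(yaw+dyaw*i/n).T@((p2-p)/n)/.8
        print(i,d.round(4),round(-dyaw/n/90,4))
E
python3 - <<'E'
from h import *
plan([.26,-.623,.292],-157.4,[.505,.0155,.25],185,6)
E
```

```text
0 [-0.0982  0.1032  0.0088] -0.3426
1 [-0.1372  0.0383  0.0087] -0.3426
2 [-0.1375 -0.0375  0.0087] -0.3426
3 [-0.0988 -0.1026  0.0087] -0.3426
4 [-0.0322 -0.1388  0.0087] -0.3426
5 [ 0.0435 -0.1357  0.0087] -0.3426
```

send_rows(
  deltas=[
    [[-0.02,0.02,0.002],-0.07],
    [[-0.04,0.04,0.004],-0.14],
    [[-0.06,0.06,0.005],-0.21],
    [[-0.08,0.08,0.007],-0.28],
    [[-0.098,0.103,0.009],-0.343],
  ],
  gripper=0.6,
)

```text
clock: 1.32
tool_pos: [0.3007, -0.5161, 0.2849]
orientation: [-180.0, -0.0, -126.2]
force: [1.2, 0.2, 0.1]
opening: 0.0598
gripper_force: 0.0
```

send_rows(
  deltas=[
    [[-0.027,0.008,0.002],-0.07],
    [[-0.055,0.016,0.004],-0.14],
    [[-0.082,0.023,0.005],-0.21],
    [[-0.11,0.03,0.007],-0.28],
    [[-0.137,0.038,0.009],-0.343],
  ],
)

```text
clock: 1.73
tool_pos: [0.3414, -0.4097, 0.2779]
orientation: [-180.0, -0.0, -95.3]
force: [-0.2, 0.9, -0.1]
opening: 0.0532
gripper_force: 0.0
```

send_rows(
  deltas=[
    [[-0.027,-0.008,0.002],-0.07],
    [[-0.055,-0.016,0.004],-0.14],
    [[-0.082,-0.023,0.005],-0.21],
    [[-0.11,-0.03,0.007],-0.28],
    [[-0.137,-0.038,0.009],-0.343],
  ],
)

```text
clock: 2.15
tool_pos: [0.3822, -0.3035, 0.2708]
orientation: [-180.0, -0.0, -64.5]
force: [0.3, -0.7, 0.3]
opening: 0.0528
gripper_force: 0.0
```

send_rows(
  deltas=[
    [[-0.02,-0.02,0.002],-0.07],
    [[-0.04,-0.04,0.004],-0.14],
    [[-0.06,-0.06,0.005],-0.21],
    [[-0.08,-0.08,0.007],-0.28],
    [[-0.099,-0.103,0.009],-0.343],
  ],
)

```text
clock: 2.57
tool_pos: [0.4228, -0.1968, 0.2636]
orientation: [-180.0, -0.0, -33.6]
force: [0.2, -0.7, 0.1]
opening: 0.0525
gripper_force: 0.0
```

send_rows(
  deltas=[
    [[-0.006,-0.028,0.002],-0.07],
    [[-0.013,-0.056,0.004],-0.14],
    [[-0.019,-0.083,0.005],-0.21],
    [[-0.026,-0.11,0.007],-0.28],
    [[-0.032,-0.139,0.009],-0.343],
  ],
)

```text
clock: 2.98
tool_pos: [0.4638, -0.0902, 0.2564]
orientation: [-180.0, -0.0, -2.7]
force: [-0.3, -0.1, 0.5]
opening: 0.053
gripper_force: 0.0
```

send_rows(
  deltas=[
    [[0.009,-0.028,0.002],-0.07],
    [[0.018,-0.056,0.004],-0.14],
    [[0.026,-0.083,0.005],-0.21],
    [[0.034,-0.11,0.007],-0.28],
    [[0.043,-0.136,0.009],-0.343],
  ],
)

```text
clock: 3.4
tool_pos: [0.5039, 0.0168, 0.2492]
orientation: [180.0, -0.0, 28.2]
force: [0.6, 0.4, 0.0]
opening: 0.0526
gripper_force: 0.0
```

Run:
```python
from h import *
w=ctrl.snapshot("wrist"); cv2.imwrite("pics/w1.png",w["color"][:,:,::-1])
o=ctrl.get_obs(); print(o["clock"],o["joint_pos"].round(1),o["tool_pos"].round(4),o["orientation"].round(2),o["force"].round(2),o["opening"])
for k,z in dict(knob_top=.09,plunger_top=.09,bracket=.08,wheel=.058).items():
    for b in ctrl.boxes_of(w,k)[:2]:
        u,v=b["xy"][0]*512,b["xy"][1]*384
        print(k,round(b["conf"],2),round(u),round(v),onz(w,u,v,z,True).round(4))
```

```text
3.45 [ 24.4   6.5 -24.    0.  -59.4  94.2] [0.5056 0.0192 0.2489] [ 1.7999e+02 -8.0000e-02  2.8630e+01] [3.17 3.9  0.79] 0.05231437159261253
knob_top 0.85 258 187 [0.5097 0.0169 0.09  ]
plunger_top 0.73 235 6 [0.6403 0.1091 0.09  ]
bracket 0.75 238 17 [0.634  0.1039 0.08  ]
wheel 0.64 261 122 [0.5592 0.0397 0.058 ]
```

View pics/w1.png

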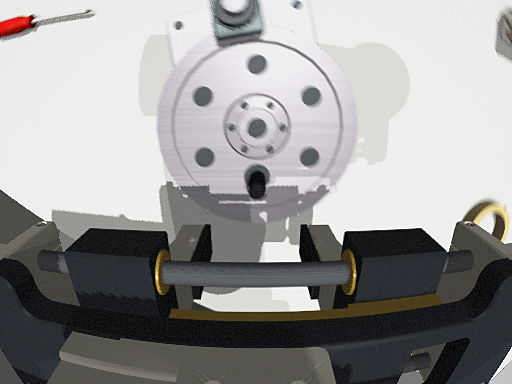

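Wrist view: hub centre about (257,127), knob from (258,172) to (258,197), plunger cap (236,8), bracket below it; fingers straddle the knob direction.

Run:
```python
from h import *
w=ctrl.snapshot("wrist")
print((-cam(w)[1].T@cam(w)[2]).round(4), cam(w)[1][2].round(3))
h=onz(w,257,127,.074,True);print("hub",h)
f,R,t=cam(w)
def proj(p):
    q=R@np.array(p)+t; th=np.arctan2(np.hypot(q[0],q[1]),q[2]); a=np.arctan2(q[1],q[0]); return (w["cx"]+f*th*np.cos(a),w["cy"]+f*th*np.sin(a))
m=ctrl.cut_out(w,"knob_top")[0]["pixels"]; ys,xs=np.nonzero(m); print("mask",xs.min(),xs.max(),ys.min(),ys.max())
for ang in (206,207,208,209,210):
    c=h[:2]+.05*np.array([np.cos(np.radians(ang)),np.sin(np.radians(ang))])
    print(ang,c.round(4),np.round(proj([*c,.106]),1),np.round(proj([*c,.06]),1))
m=ctrl.cut_out(w,"plunger_top")[0]["pixels"]; ys,xs=np.nonzero(m); print("mask",xs.min(),xs.max(),ys.min(),ys.max())
o=ctrl.get_obs(); print(o["tool_pos"].round(4),o["orientation"].round(2),o["force"].round(2))
```

```text
[0.5764 0.0541 0.3411] [-0.263 -0.139 -0.955]
hub [0.55431392 0.04051181 0.074     ]
mask 249 266 171 200
206 [0.5094 0.0186] [255.3 191.1] [255.2 176.6]
207 [0.5098 0.0178] [256.3 191.1] [256.1 176.7]
208 [0.5102 0.017 ] [257.4 191.1] [257.  176.7]
209 [0.5106 0.0163] [258.4 191.1] [257.9 176.7]
210 [0.511  0.0155] [259.5 191.1] [258.8 176.6]
mask 221 247 0 14
[0.5035 0.0149 0.2491] [ 1.800e+02 -1.000e-02  2.776e+01] [-0.72 -0.22 -0.91]
```

Run:
```python
from h import *
w=ctrl.snapshot("wrist"); o=ctrl.get_obs(); print(o["tool_pos"].round(4),o["orientation"].round(2),o["force"].round(2))
g=cv2.cvtColor(w["color"],cv2.COLOR_RGB2GRAY)
n,l,st,c=cv2.connectedComponentsWithStats((g<125).astype(np.uint8))
for i in range(1,n):
    if 15<st[i,4]<900 and 100<c[i][0]<420 and c[i][1]<215: print(st[i],c[i].round(1),onz(w,*c[i],.058,True).round(4),onz(w,*c[i],.074,True).round(4))
for p in [(257.6,190.3)]: print(onz(w,*p,.106,True))
```

```text
[0.5035 0.0149 0.2491] [ 1.800e+02 -2.000e-02  2.776e+01] [0.55 0.26 0.77]
[292   0   9   9  41] [296.3   3.7] [0.6782 0.063  0.058 ] [0.6725 0.0625 0.074 ]
[174  21   9   9  59] [177.7  24.8] [0.6085 0.154  0.058 ] [0.6067 0.1483 0.074 ]
[247  55  20  19 313] [256.3  63.9] [0.6061 0.0678 0.058 ] [0.6044 0.067  0.074 ]
[193  86  19  21 307] [202.   95.8] [0.556  0.0996 0.058 ] [0.5571 0.097  0.074 ]
[301  86  20  20 303] [310.4  95.9] [0.6039 0.0087 0.058 ] [0.6023 0.0112 0.074 ]
[224  94  66  65 251] [256.5 125.4] [0.5542 0.0403 0.058 ] [0.5554 0.041  0.074 ]
[240 102   8   7  43] [243.3 105. ] [0.5657 0.0604 0.058 ] [0.5663 0.06   0.074 ]
[266 102   7   7  35] [269.4 104.8] [0.5773 0.0387 0.058 ] [0.5772 0.0396 0.074 ]
[247 118  19  21 297] [256.2 127.6] [0.5522 0.0395 0.058 ] [0.5536 0.0403 0.074 ]
[227 124   8   7  42] [230.7 127. ] [0.5415 0.0614 0.058 ] [0.5435 0.0609 0.074 ]
[279 124   7   8  42] [281.9 127.1] [0.5642 0.0182 0.058 ] [0.5649 0.0202 0.074 ]
[241 145   7   8  44] [243.9 148.8] [0.5285 0.0405 0.058 ] [0.5312 0.0412 0.074 ]
[266 145   8   8  44] [269.  148.7] [0.5399 0.019  0.058 ] [0.5419 0.021  0.074 ]
[195 148  19  19 294] [203.9 156.9] [0.5033 0.0717 0.058 ] [0.5075 0.0707 0.074 ]
[300 148  19  19 291] [308.7 156.7] [ 0.5513 -0.0191  0.058 ] [ 0.5528 -0.015   0.074 ]
[306 185  20   9  37] [315.3 189.5] [ 0.5254 -0.0423  0.058 ] [ 0.5283 -0.0369  0.074 ]
[323 189   7   5  20] [326.1 190.9] [ 0.5295 -0.0531  0.058 ] [ 0.5321 -0.0471  0.074 ]
[310 195  14  12  20] [316.4 200.9] [ 0.5155 -0.0498  0.058 ] [ 0.519 -0.044  0.074]
[0.51085866 0.01661197 0.106     ]
```

send_rows(
  deltas=[
    [[0.003,0.001,0.025],-0.014],
    [[0.007,0.0024,0.05],-0.014],
    [[0.007,0.0024,0.08],-0.014],
    [[0.007,0.0024,0.1],-0.014],
    [[0.007,0.0024,0.11],-0.014],
  ],
)

```text
clock: 4.27
tool_pos: [0.5084, 0.0156, 0.159]
orientation: [-180.0, 0.2, 29.0]
force: [-1.0, -0.1, 0.3]
opening: 0.0526
gripper_force: 0.0
```

send_rows(
  deltas=[
    [[0,0,0.008],0],
    [[0,0,0.016],0],
    [[0,0,0.024],0],
    [[0,0,0.03],0],
    [[0,0,0.0325],0],
  ],
)

```text
clock: 4.68
tool_pos: [0.5096, 0.0165, 0.1347]
orientation: [-180.0, -0.0, 29.1]
force: [0.1, -0.5, 0.8]
opening: 0.0523
gripper_force: 0.0
```

send_rows(
  deltas=[
    [[0,0,0],0],
    [[0,0,0],0],
    [[0,0,0],0],
    [[0,0,0],0],
    [[0,0,0],0],
  ],
  gripper=0.24,
)

```text
clock: 5.1
tool_pos: [0.5097, 0.0166, 0.1353]
orientation: [180.0, -0.0, 29.1]
force: [0.1, -0.6, -0.2]
opening: 0.0252
gripper_force: 0.0
```

Run:
```python
from h import *
w=ctrl.snapshot("wrist"); cv2.imwrite("pics/w2.png",w["color"][:,:,::-1])
o=ctrl.get_obs(); print(o["clock"],o["joint_pos"].round(1),o["tool_pos"].round(4),o["orientation"].round(2),o["force"].round(2),o["opening"])
```

```text
5.15 [ 24.   14.5 -31.5   0.  -43.9  95.1] [0.5097 0.0166 0.1352] [ 1.80e+02 -3.00e-02  2.91e+01] [-0.74 -0.14  0.33] 0.023490603273405044
```

View pics/w2.png

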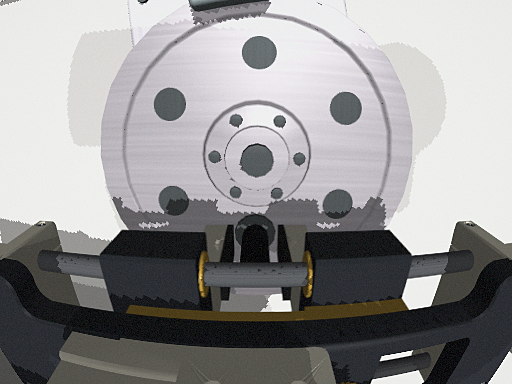

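Knob sits between the fingers at about (257,245); hub hole at (257,160).

Run:
```python
from h import *
w=ctrl.snapshot("wrist")
g=cv2.cvtColor(w["color"],cv2.COLOR_RGB2GRAY)
n,l,st,c=cv2.connectedComponentsWithStats((g<125).astype(np.uint8))
for i in range(1,n):
    if 60<st[i,4]<1400 and 100<c[i][0]<420 and c[i][1]<215: print(st[i],c[i].round(1),onz(w,*c[i],.058,True).round(4),onz(w,*c[i],.074,True).round(4))
r=.05
for th in np.radians([3,6,9,12,15]): print(r*(1-np.cos(th))/.8,-r*np.sin(th)/.8,np.degrees(th)/90)
```

```text
[189   0  82  14 637] [223.4   4.5] [0.6217 0.0995 0.058 ] [0.6179 0.0955 0.074 ]
[211  11  55  12 218] [237.   15.7] [0.6191 0.0892 0.058 ] [0.6156 0.0862 0.074 ]
[190  16  15  16  80] [197.6  22.8] [0.6054 0.1072 0.058 ] [0.6032 0.1025 0.074 ]
[242  36  35  33 888] [258.8  52. ] [0.606  0.0679 0.058 ] [0.6037 0.0669 0.074 ]
[154  87  32  34 832] [169.3 103.8] [0.5561 0.0992 0.058 ] [0.5585 0.0952 0.074 ]
[330  92  32  33 813] [345.5 107.7] [0.6038 0.0091 0.058 ] [0.6017 0.0136 0.074 ]
[203 103  45  93 197] [215.8 138. ] [0.551  0.0656 0.058 ] [0.5539 0.0647 0.074 ]
[230 114  13  13 121] [235.7 119.9] [0.5657 0.0604 0.058 ] [0.5672 0.0601 0.074 ]
[274 115  12  13 111] [279.4 121. ] [0.5772 0.0385 0.058 ] [0.5777 0.0402 0.074 ]
[292 116  19  66  97] [304.7 145.6] [0.5722 0.0185 0.058 ] [0.5731 0.0221 0.074 ]
[239 143  35  34 874] [256.3 159.8] [0.551  0.0389 0.058 ] [0.5539 0.0406 0.074 ]
[208 151  13  12 121] [214.3 156.4] [0.541  0.0613 0.058 ] [0.5448 0.0609 0.074 ]
[293 152  13  14 119] [298.9 158.5] [0.564  0.0176 0.058 ] [0.5656 0.0213 0.074 ]
[230 186  12  12 108] [235.1 191.8] [0.5278 0.0404 0.058 ] [0.5329 0.042  0.074 ]
[271 188  12  11 107] [276.2 193. ] [0.5391 0.0185 0.058 ] [0.5432 0.0221 0.074 ]
8.565407783913542e-05 -0.00327099726518399 0.03333333333333334
0.0003423815394829194 -0.006533028954228342 0.06666666666666668
0.0007694787128038894 -0.00977715406501443 0.1
0.0013657749541371444 -0.012994480676109959 0.13333333333333336
0.0021296358569332305 -0.016176190318907546 0.16666666666666666
```

send_rows(
  deltas=[
    [[0,-0.0022,0],0.0222],
    [[0.0002,-0.0044,0],0.0444],
    [[0.0003,-0.0065,0],0.0667],
    [[0.0006,-0.0087,0],0.0889],
    [[0.00095,-0.01085,0],0.1111],
  ],
  gripper=0.2,
)

```text
clock: 5.62
tool_pos: [0.5061, 0.0244, 0.1351]
orientation: [180.0, -0.0, 19.0]
force: [0.6, -0.5, -0.7]
opening: 0.0176
gripper_force: 0.5
```

send_rows(
  deltas=[
    [[0,-0.0022,0],0.0222],
    [[0.0002,-0.0044,0],0.0444],
    [[0.0003,-0.0065,0],0.0667],
    [[0.0006,-0.0087,0],0.0889],
    [[0.00095,-0.01085,0],0.1111],
  ],
)

```text
clock: 6.03
tool_pos: [0.5039, 0.0329, 0.1351]
orientation: [180.0, -0.0, 9.0]
force: [0.9, -1.8, 0.2]
opening: 0.0175
gripper_force: 0.5
```

send_rows(
  deltas=[
    [[0,-0.0022,0],0.0222],
    [[0.0002,-0.0044,0],0.0444],
    [[0.0003,-0.0065,0],0.0667],
    [[0.0006,-0.0087,0],0.0889],
    [[0.00095,-0.01085,0],0.1111],
  ],
)

```text
clock: 6.45
tool_pos: [0.5032, 0.0415, 0.135]
orientation: [180.0, 0.0, -1.0]
force: [-0.6, -0.9, -0.2]
opening: 0.0175
gripper_force: 0.5
```

send_rows(
  deltas=[
    [[0,-0.0022,0],0.0222],
    [[0.0002,-0.0044,0],0.0444],
    [[0.0003,-0.0065,0],0.0667],
    [[0.0006,-0.0087,0],0.0889],
    [[0.00095,-0.01085,0],0.1111],
  ],
)

```text
clock: 6.87
tool_pos: [0.5041, 0.0502, 0.135]
orientation: [180.0, 0.0, -11.0]
force: [-0.1, -1.5, 0.9]
opening: 0.0172
gripper_force: 0.5
```

send_rows(
  deltas=[
    [[0,-0.0022,0],0.0222],
    [[0.0002,-0.0044,0],0.0444],
    [[0.0003,-0.0065,0],0.0667],
    [[0.0006,-0.0087,0],0.0889],
    [[0.00095,-0.01085,0],0.1111],
  ],
)

```text
clock: 7.28
tool_pos: [0.5064, 0.0585, 0.1351]
orientation: [180.0, 0.0, -21.0]
force: [-0.3, -0.4, 0.1]
opening: 0.0175
gripper_force: 0.5
```

send_rows(
  deltas=[
    [[0,-0.0022,0],0.0222],
    [[0.0002,-0.0044,0],0.0444],
    [[0.0003,-0.0065,0],0.0667],
    [[0.0006,-0.0087,0],0.0889],
    [[0.00095,-0.01085,0],0.1111],
  ],
)

```text
clock: 7.7
tool_pos: [0.5102, 0.0664, 0.135]
orientation: [180.0, 0.0, -31.0]
force: [0.1, -0.9, 1.4]
opening: 0.0176
gripper_force: 0.5
```

send_rows(
  deltas=[
    [[0,-0.0022,0],0.0222],
    [[0.0002,-0.0044,0],0.0444],
    [[0.0003,-0.0065,0],0.0667],
    [[0.0006,-0.0087,0],0.0889],
    [[0.00095,-0.01085,0],0.1111],
  ],
)

```text
clock: 8.12
tool_pos: [0.5153, 0.0734, 0.135]
orientation: [180.0, 0.0, -41.0]
force: [0.4, -1.4, 1.2]
opening: 0.0176
gripper_force: 0.5
```

send_rows(
  deltas=[
    [[0,-0.0022,0],0.0222],
    [[0.0002,-0.0044,0],0.0444],
    [[0.0003,-0.0065,0],0.0667],
    [[0.0006,-0.0087,0],0.0889],
    [[0.00095,-0.01085,0],0.1111],
  ],
)

```text
clock: 8.53
tool_pos: [0.5216, 0.0795, 0.135]
orientation: [180.0, 0.0, -51.0]
force: [-1.4, -1.3, 0.1]
opening: 0.018
gripper_force: 0.5
```

send_rows(
  deltas=[
    [[0,-0.0022,0],0.0222],
    [[0.0002,-0.0044,0],0.0444],
    [[0.0003,-0.0065,0],0.0667],
    [[0.0006,-0.0087,0],0.0889],
    [[0.00095,-0.01085,0],0.1111],
  ],
)

```text
clock: 8.95
tool_pos: [0.5287, 0.0843, 0.135]
orientation: [180.0, -0.0, -61.0]
force: [-1.5, -0.6, 0.1]
opening: 0.0175
gripper_force: 0.5
```

send_rows(
  deltas=[
    [[0,-0.0022,0],0.0222],
    [[0.0002,-0.0044,0],0.0444],
    [[0.0003,-0.0065,0],0.0667],
    [[0.0006,-0.0087,0],0.0889],
    [[0.00095,-0.01085,0],0.1111],
  ],
)

```text
clock: 9.37
tool_pos: [0.5367, 0.0879, 0.135]
orientation: [180.0, -0.0, -71.0]
force: [-0.9, 0.5, 0.6]
opening: 0.0176
gripper_force: 0.5
```

send_rows(
  deltas=[
    [[0,-0.0022,0],0.0222],
    [[0.0002,-0.0044,0],0.0444],
    [[0.0003,-0.0065,0],0.0667],
    [[0.0006,-0.0087,0],0.0889],
    [[0.00095,-0.01085,0],0.1111],
  ],
)

```text
clock: 9.78
tool_pos: [0.5451, 0.09, 0.135]
orientation: [180.0, -0.0, -81.0]
force: [-1.5, -0.6, 0.7]
opening: 0.0172
gripper_force: 0.5
```

send_rows(
  deltas=[
    [[0,-0.0022,0],0.0222],
    [[0.0002,-0.0044,0],0.0444],
    [[0.0003,-0.0065,0],0.0667],
    [[0.0006,-0.0087,0],0.0889],
    [[0.00095,-0.01085,0],0.1111],
  ],
)

```text
clock: 10.2
tool_pos: [0.5539, 0.0907, 0.135]
orientation: [180.0, -0.0, -91.0]
force: [-1.4, -0.8, 0.8]
opening: 0.0175
gripper_force: 0.5
```

send_rows(
  deltas=[
    [[0,-0.0022,0],0.0222],
    [[0.0002,-0.0044,0],0.0444],
    [[0.0003,-0.0065,0],0.0667],
    [[0.0006,-0.0087,0],0.0889],
    [[0.00095,-0.01085,0],0.1111],
  ],
)

```text
clock: 10.62
tool_pos: [0.5625, 0.0898, 0.1349]
orientation: [180.0, -0.0, -101.0]
force: [-1.6, -0.2, 0.5]
opening: 0.0175
gripper_force: 0.5
```

send_rows(
  deltas=[
    [[0,-0.0022,0],0.0222],
    [[0.0002,-0.0044,0],0.0444],
    [[0.0003,-0.0065,0],0.0667],
    [[0.0006,-0.0087,0],0.0889],
    [[0.00095,-0.01085,0],0.1111],
  ],
)

```text
clock: 11.03
tool_pos: [0.5709, 0.0875, 0.1349]
orientation: [180.0, -0.0, -111.0]
force: [0.1, 0.9, 1.2]
opening: 0.0176
gripper_force: 0.5
```

send_rows(
  deltas=[
    [[0,-0.0022,0],0.0222],
    [[0.0002,-0.0044,0],0.0444],
    [[0.0003,-0.0065,0],0.0667],
    [[0.0006,-0.0087,0],0.0889],
    [[0.00095,-0.01085,0],0.1111],
  ],
)

```text
clock: 11.45
tool_pos: [0.5788, 0.0837, 0.135]
orientation: [180.0, -0.0, -121.0]
force: [-0.6, -0.1, 0.6]
opening: 0.0179
gripper_force: 0.5
```

send_rows(
  deltas=[
    [[0,-0.0022,0],0.0222],
    [[0.0002,-0.0044,0],0.0444],
    [[0.0003,-0.0065,0],0.0667],
    [[0.0006,-0.0087,0],0.0889],
    [[0.00095,-0.01085,0],0.1111],
  ],
)

```text
clock: 11.87
tool_pos: [0.5859, 0.0786, 0.1349]
orientation: [180.0, -0.0, -131.0]
force: [-0.2, 1.1, 0.8]
opening: 0.0175
gripper_force: 0.5
```

send_rows(
  deltas=[
    [[0,-0.0022,0],0.0222],
    [[0.0002,-0.0044,0],0.0444],
    [[0.0003,-0.0065,0],0.0667],
    [[0.0006,-0.0087,0],0.0889],
    [[0.00095,-0.01085,0],0.1111],
  ],
)

```text
clock: 12.28
tool_pos: [0.592, 0.0724, 0.135]
orientation: [180.0, 0.0, -141.0]
force: [-1.0, 0.7, 0.2]
opening: 0.0175
gripper_force: 0.5
```

send_rows(
  deltas=[
    [[0,-0.0022,0],0.0222],
    [[0.0002,-0.0044,0],0.0444],
    [[0.0003,-0.0065,0],0.0667],
    [[0.0006,-0.0087,0],0.0889],
    [[0.00095,-0.01085,0],0.1111],
  ],
)

```text
clock: 12.7
tool_pos: [0.5969, 0.0653, 0.135]
orientation: [180.0, 0.0, -151.0]
force: [-0.6, 1.3, -0.6]
opening: 0.0174
gripper_force: 0.5
```

send_rows(
  deltas=[
    [[0,-0.0022,0],0.0222],
    [[0.0002,-0.0044,0],0.0444],
    [[0.0003,-0.0065,0],0.0667],
    [[0.0006,-0.0087,0],0.0889],
    [[0.00095,-0.01085,0],0.1111],
  ],
)

```text
clock: 13.12
tool_pos: [0.6006, 0.0573, 0.135]
orientation: [180.0, 0.0, -161.0]
force: [-0.7, 1.7, 0.4]
opening: 0.0179
gripper_force: 0.5
```

send_rows(
  deltas=[
    [[0,-0.0022,0],0.0222],
    [[0.0002,-0.0044,0],0.0444],
    [[0.0003,-0.0065,0],0.0667],
    [[0.0006,-0.0087,0],0.0889],
    [[0.00095,-0.01085,0],0.1111],
  ],
)

```text
clock: 13.53
tool_pos: [0.6028, 0.0489, 0.135]
orientation: [180.0, 0.0, -171.0]
force: [-0.2, 1.7, -0.1]
opening: 0.0175
gripper_force: 0.5
```

send_rows(
  deltas=[
    [[0,-0.0022,0],0.0222],
    [[0.0002,-0.0044,0],0.0444],
    [[0.0003,-0.0065,0],0.0667],
    [[0.0006,-0.0087,0],0.0889],
    [[0.00095,-0.01085,0],0.1111],
  ],
)

```text
clock: 13.95
tool_pos: [0.6034, 0.0402, 0.135]
orientation: [180.0, 0.0, 179.0]
force: [-0.8, 1.1, 0.5]
opening: 0.0174
gripper_force: 0.5
```

send_rows(
  deltas=[
    [[0,-0.0022,0],0.0222],
    [[0.0002,-0.0044,0],0.0444],
    [[0.0003,-0.0065,0],0.0667],
    [[0.0006,-0.0087,0],0.0889],
    [[0.00095,-0.01085,0],0.1111],
  ],
)

```text
clock: 14.37
tool_pos: [0.6025, 0.0316, 0.135]
orientation: [180.0, 0.0, 169.0]
force: [-0.1, 1.9, 0.1]
opening: 0.0178
gripper_force: 0.5
```

```bash
python3 -c "
from h import *
print(ctrl.get_obs()['joint_pos'])"
```

```text
[ 2.15281842e+01  2.20802629e+01 -1.96844331e+01 -1.18478586e-02
 -4.82051218e+01 -1.22491475e+02]
```

send_rows(
  deltas=[
    [[0,-0.0022,0],0.0222],
    [[0.0002,-0.0044,0],0.0444],
    [[0.0003,-0.0065,0],0.0667],
    [[0.0006,-0.0087,0],0.0889],
    [[0.00095,-0.01085,0],0.1111],
  ],
)

```text
clock: 14.78
tool_pos: [0.6002, 0.0232, 0.135]
orientation: [180.0, 0.0, 159.0]
force: [0.8, 2.0, -0.7]
opening: 0.0175
gripper_force: 0.5
```

send_rows(
  deltas=[
    [[0,-0.0022,0],0.0222],
    [[0.0002,-0.0044,0],0.0444],
    [[0.0003,-0.0065,0],0.0667],
    [[0.0006,-0.0087,0],0.0889],
    [[0.00095,-0.01085,0],0.1111],
  ],
)

```text
clock: 15.2
tool_pos: [0.597, 0.0159, 0.1351]
orientation: [179.9, 0.1, 149.0]
force: [3.7, 7.4, -3.1]
opening: 0.0173
gripper_force: 4.0
```

send_rows(
  deltas=[
    [[0,-0.0022,0],0.0222],
    [[0.0002,-0.0044,0],0.0444],
    [[0.0003,-0.0065,0],0.0667],
    [[0.0006,-0.0087,0],0.0889],
    [[0.00095,-0.01085,0],0.1111],
  ],
)

```text
clock: 15.62
tool_pos: [0.5943, 0.0109, 0.1352]
orientation: [179.6, 0.2, 139.1]
force: [9.7, 10.2, -9.4]
opening: 0.0177
gripper_force: 6.7
```

send_rows(
  deltas=[
    [[0,-0.0022,0],0.0222],
    [[0.0002,-0.0044,0],0.0444],
    [[0.0003,-0.0065,0],0.0667],
    [[0.0006,-0.0087,0],0.0889],
    [[0.00095,-0.01085,0],0.1111],
  ],
)

```text
clock: 16.03
tool_pos: [0.5855, 0.0027, 0.135]
orientation: [179.9, 0.0, 129.1]
force: [1.1, 0.4, 0.9]
opening: 0.0177
gripper_force: 0.4
```

```bash
python3 -c "
from h import *
o=ctrl.get_obs();print(o['joint_pos'],o['tool_pos'],o['force'])"
```

```text
[ 1.93803471e+01  2.06376677e+01 -2.20465169e+01 -6.63483064e-03
 -4.72373291e+01 -1.60313469e+02] [0.58553312 0.00268034 0.13503634] [1.08148555 0.3984418  0.88794607]
```

send_rows(
  deltas=[
    [[0,0.0007,0],-0.0067],
    [[0,0.0013,0],-0.0133],
    [[0,0.002,0],-0.02],
    [[0.0001,0.0026,0],-0.0267],
    [[0.0001,0.0033,0],-0.0333],
  ],
)

```text
clock: 16.45
tool_pos: [0.5866, 0.0036, 0.1349]
orientation: [-180.0, -0.0, 132.2]
force: [-0.4, -1.3, 1.1]
opening: 0.0175
gripper_force: 0.5
```

send_rows(
  deltas=[
    [[0,0.0007,0],-0.0067],
    [[0,0.0013,0],-0.0133],
    [[0,0.002,0],-0.02],
    [[0.0001,0.0026,0],-0.0267],
    [[0.0001,0.0033,0],-0.0333],
  ],
)

```text
clock: 16.87
tool_pos: [0.5887, 0.0056, 0.1349]
orientation: [-180.0, -0.0, 135.2]
force: [-1.1, -1.0, 0.8]
opening: 0.0175
gripper_force: 0.5
```

send_rows(
  deltas=[
    [[0,0.0007,0],-0.0067],
    [[0,0.0013,0],-0.0133],
    [[0,0.002,0],-0.02],
    [[0.0001,0.0026,0],-0.0267],
    [[0.0001,0.0033,0],-0.0333],
  ],
)

```text
clock: 17.28
tool_pos: [0.5895, 0.0067, 0.1349]
orientation: [-179.9, -0.1, 138.2]
force: [-5.5, -6.7, 4.9]
opening: 0.018
gripper_force: 4.0
```

send_rows(
  deltas=[
    [[0,0.0007,0],-0.0067],
    [[0,0.0013,0],-0.0133],
    [[0,0.002,0],-0.02],
    [[0.0001,0.0026,0],-0.0267],
    [[0.0001,0.0033,0],-0.0333],
  ],
)

```text
clock: 17.7
tool_pos: [0.5899, 0.0075, 0.1348]
orientation: [-179.7, -0.1, 141.1]
force: [-7.9, -10.8, 8.8]
opening: 0.0174
gripper_force: 7.0
```

send_rows(
  deltas=[
    [[0,0.0007,0],-0.0067],
    [[0,0.0013,0],-0.0133],
    [[0,0.002,0],-0.02],
    [[0.0001,0.0026,0],-0.0267],
    [[0.0001,0.0033,0],-0.0333],
  ],
)

```text
clock: 18.12
tool_pos: [0.5909, 0.0088, 0.1348]
orientation: [-179.6, -0.2, 144.1]
force: [-9.0, -13.2, 10.1]
opening: 0.018
gripper_force: 7.7
```

send_rows(
  deltas=[
    [[0,0.0007,0],-0.0067],
    [[0,0.0013,0],-0.0133],
    [[0,0.002,0],-0.02],
    [[0.0001,0.0026,0],-0.0267],
    [[0.0001,0.0033,0],-0.0333],
  ],
)

```text
clock: 18.53
tool_pos: [0.5936, 0.0119, 0.1349]
orientation: [-179.8, -0.1, 147.1]
force: [-5.6, -8.3, 5.7]
opening: 0.0178
gripper_force: 5.6
```

send_rows(
  deltas=[
    [[0,0.0007,0],-0.0067],
    [[0,0.0013,0],-0.0133],
    [[0,0.002,0],-0.02],
    [[0.0001,0.0026,0],-0.0267],
    [[0.0001,0.0033,0],-0.0333],
  ],
)

```text
clock: 18.95
tool_pos: [0.5948, 0.014, 0.1349]
orientation: [-179.7, -0.1, 150.1]
force: [-5.3, -9.4, 5.6]
opening: 0.0174
gripper_force: 5.6
```

send_rows(
  deltas=[
    [[0,0.0007,0],-0.0067],
    [[0,0.0013,0],-0.0133],
    [[0,0.002,0],-0.02],
    [[0.0001,0.0026,0],-0.0267],
    [[0.0001,0.0033,0],-0.0333],
  ],
)

```text
clock: 19.37
tool_pos: [0.597, 0.0173, 0.1349]
orientation: [-179.9, -0.1, 153.1]
force: [-2.3, -5.3, 3.3]
opening: 0.018
gripper_force: 3.0
```

send_rows(
  deltas=[
    [[0,0.0007,0],-0.0067],
    [[0,0.0013,0],-0.0133],
    [[0,0.002,0],-0.02],
    [[0.0001,0.0026,0],-0.0267],
    [[0.0001,0.0033,0],-0.0333],
  ],
)

```text
clock: 19.78
tool_pos: [0.5993, 0.0211, 0.135]
orientation: [180.0, 0.0, 156.2]
force: [-1.5, -0.7, 0.4]
opening: 0.0177
gripper_force: 0.5
```

send_rows(
  deltas=[
    [[0,0.0007,0],-0.0067],
    [[0,0.0013,0],-0.0133],
    [[0,0.002,0],-0.02],
    [[0.0001,0.0026,0],-0.0267],
    [[0.0001,0.0033,0],-0.0333],
  ],
)

```text
clock: 20.2
tool_pos: [0.6, 0.0233, 0.135]
orientation: [180.0, 0.0, 159.2]
force: [-0.8, -0.9, 0.5]
opening: 0.0174
gripper_force: 0.5
```

send_rows(
  deltas=[
    [[0,-0.0007,0],0.0067],
    [[0,-0.0013,0],0.0133],
    [[0,-0.002,0],0.02],
    [[0.0001,-0.0026,0],0.0267],
    [[0.0001,-0.0033,0],0.0333],
  ],
)

```text
clock: 20.62
tool_pos: [0.5992, 0.0209, 0.135]
orientation: [180.0, 0.0, 156.0]
force: [0.3, 1.4, 0.0]
opening: 0.0173
gripper_force: 0.6
```

send_rows(
  deltas=[
    [[0,-0.0007,0],0.0067],
    [[0,-0.0013,0],0.0133],
    [[0,-0.002,0],0.02],
    [[0.0001,-0.0026,0],0.0267],
    [[0.0001,-0.0033,0],0.0333],
  ],
)

```text
clock: 21.03
tool_pos: [0.5979, 0.0184, 0.135]
orientation: [180.0, 0.0, 153.0]
force: [0.6, 0.7, 0.2]
opening: 0.0174
gripper_force: 0.5
```

send_rows(
  deltas=[
    [[0,-0.0007,0],0.0067],
    [[0,-0.0013,0],0.0133],
    [[0,-0.002,0],0.02],
    [[0.0001,-0.0026,0],0.0267],
    [[0.0001,-0.0033,0],0.0333],
  ],
)

```text
clock: 21.45
tool_pos: [0.597, 0.0165, 0.135]
orientation: [179.9, 0.0, 150.0]
force: [1.9, 4.1, -1.7]
opening: 0.0172
gripper_force: 2.4
```

send_rows(
  deltas=[
    [[0,-0.0007,0],0.0067],
    [[0,-0.0013,0],0.0133],
    [[0,-0.002,0],0.02],
    [[0.0001,-0.0026,0],0.0267],
    [[0.0001,-0.0033,0],0.0333],
  ],
)

```text
clock: 21.87
tool_pos: [0.5969, 0.0154, 0.1351]
orientation: [179.8, 0.1, 147.1]
force: [5.9, 9.6, -5.3]
opening: 0.0177
gripper_force: 5.6
```

send_rows(
  deltas=[
    [[0,-0.0007,0],0.0067],
    [[0,-0.0013,0],0.0133],
    [[0,-0.002,0],0.02],
    [[0.0001,-0.0026,0],0.0267],
    [[0.0001,-0.0033,0],0.0333],
  ],
)

```text
clock: 22.28
tool_pos: [0.5966, 0.0144, 0.1352]
orientation: [179.6, 0.2, 144.1]
force: [8.8, 13.5, -9.3]
opening: 0.0179
gripper_force: 8.4
```

send_rows(
  deltas=[
    [[0,-0.0007,0],0.0067],
    [[0,-0.0013,0],0.0133],
    [[0,-0.002,0],0.02],
    [[0.0001,-0.0026,0],0.0267],
    [[0.0001,-0.0033,0],0.0333],
  ],
)

```text
clock: 22.7
tool_pos: [0.595, 0.0121, 0.1352]
orientation: [179.6, 0.2, 141.1]
force: [9.4, 11.1, -7.8]
opening: 0.0173
gripper_force: 7.1
```

send_rows(
  deltas=[
    [[0,-0.0006,0],0.006],
    [[0,-0.0012,0],0.012],
    [[0,-0.0018,0],0.018],
    [[0.0001,-0.0023,0],0.024],
    [[0.0001,-0.0023,0],0.024],
  ],
)

```text
clock: 23.12
tool_pos: [0.593, 0.0099, 0.1352]
orientation: [179.7, 0.1, 138.9]
force: [8.0, 7.6, -6.5]
opening: 0.0173
gripper_force: 5.3
```

send_rows(
  deltas=[
    [[0,0.001,0],-0.01],
    [[0,0.002,0],-0.02],
    [[0,0.003,0],-0.03],
    [[0.0001,0.0036,0],-0.036],
    [[0.0001,0.0036,0],-0.036],
  ],
)

```text
clock: 23.53
tool_pos: [0.593, 0.0106, 0.135]
orientation: [180.0, 0.0, 142.2]
force: [2.1, 3.6, -0.5]
opening: 0.0181
gripper_force: 2.1
```

send_rows(
  deltas=[
    [[0,0,0],0],
    [[0,0,0],0],
    [[0,0,0],0],
    [[0,0,0],0],
    [[0,0,0],0],
  ],
  gripper=0.5,
)

```text
clock: 23.95
tool_pos: [0.5924, 0.0101, 0.1349]
orientation: [-180.0, -0.0, 142.2]
force: [0.0, -0.1, 0.4]
opening: 0.0423
gripper_force: 0.0
```

send_rows(
  deltas=[
    [[0,0,-0.01],0],
    [[0,0,-0.03],0],
    [[0,0,-0.05],0],
    [[0,0,-0.08],0],
    [[0,0,-0.1],0],
  ],
)

```text
clock: 24.37
tool_pos: [0.593, 0.0104, 0.2174]
orientation: [180.0, 0.1, 142.2]
force: [0.6, 0.4, 1.2]
opening: 0.0437
gripper_force: 0.0
```

send_rows(
  deltas=[
    [[0,0,-0.01],0],
    [[0,0,-0.01],0],
    [[0,0,-0.01],0],
    [[0,0,-0.01],0],
    [[0,0,-0.01],0],
  ],
  gripper=0,
)

```text
clock: 24.78
tool_pos: [0.5921, 0.0103, 0.2216]
orientation: [-179.9, -0.1, 142.2]
force: [0.3, -0.4, 0.0]
opening: 0.016
gripper_force: 0.0
```

Run:
```python
from h import *
w=ctrl.snapshot("wrist"); cv2.imwrite("pics/w3.png",w["color"][:,:,::-1])
o=ctrl.get_obs(); print(o["clock"],o["joint_pos"].round(1),o["tool_pos"].round(4),o["orientation"].round(2),o["force"].round(2),o["opening"])
for k,z in dict(knob_top=.106,plunger_top=.09,bracket=.08).items():
    for b in ctrl.cut_out(w,k)[:1]:
        ys,xs=np.nonzero(b["pixels"]);u,v=b["xy"][0]*512,b["xy"][1]*384
        print(k,round(b["conf"],2),round(u),round(v),xs.min(),xs.max(),ys.min(),ys.max(),onz(w,u,v,z,True).round(4))
```

```text
24.8333 [  19.9   16.   -15.6   -0.   -58.5 -147.7] [0.5922 0.0103 0.2217] [-1.7991e+02 -7.0000e-02  1.4219e+02] [ 0.04  0.51 -0.23] 0.012014782960527774
knob_top 0.73 257 199 247 268 183 218 [0.5881 0.0166 0.106 ]
plunger_top 0.62 387 177 371 398 165 191 [0.6438 0.1107 0.09  ]
bracket 0.62 375 172 343 407 141 200 [0.638  0.1057 0.08  ]
```

View pics/w3.png

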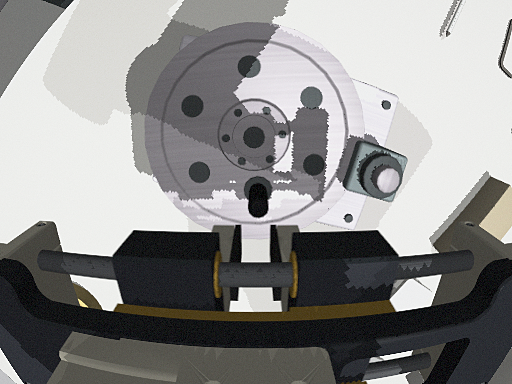

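send_rows(
  deltas=[
    [[0.005,0.025,0],0],
    [[0.011,0.055,0],0],
    [[0.018,0.09,0],0],
    [[0.024,0.12,0],0],
    [[0.0274,0.135,0],0],
  ],
)

```text
clock: 25.4
tool_pos: [0.6428, 0.1118, 0.2225]
orientation: [180.0, 0.0, 142.3]
force: [-0.5, -0.8, 1.0]
opening: 0.0005
gripper_force: 0.0
```

send_rows(
  deltas=[
    [[0,0,0.01],0],
    [[0,0,0.02],0],
    [[0,0,0.035],0],
    [[0,0,0.045],0],
    [[0,0,0.048],0],
  ],
)

```text
clock: 25.82
tool_pos: [0.6402, 0.108, 0.1821]
orientation: [-179.8, -0.1, 142.1]
force: [-0.5, -0.5, -0.2]
opening: 0.0004
gripper_force: 0.0
```

send_rows(
  deltas=[
    [[0,0,0],0],
    [[0,0,0],0],
    [[0,0,0],0],
    [[0,0,0],0],
    [[0,0,0],0],
  ],
)

```text
clock: 26.23
tool_pos: [0.6418, 0.1092, 0.1851]
orientation: [180.0, 0.0, 142.2]
force: [-0.4, 0.1, 0.1]
opening: 0.0005
gripper_force: 0.0
```

Run:
```python
from h import *
w=ctrl.snapshot("wrist"); cv2.imwrite("pics/w4.png",w["color"][:,:,::-1])
o=ctrl.get_obs(); print(o["clock"],o["joint_pos"].round(1),o["tool_pos"].round(4),o["orientation"].round(2),o["force"].round(2),o["opening"])
s=ctrl.snapshot("side"); cv2.imwrite("pics/s4.png",cv2.resize(s["color"][100:240,190:360,::-1],None,fx=4,fy=4))
```

```text
26.2833 [  26.8   23.   -10.4    0.   -56.6 -154.6] [0.6417 0.1092 0.1851] [1.7996e+02 2.0000e-02 1.4220e+02] [ 0.83 -0.31  0.23] 0.00040335230764068414
```

View pics/w4.png

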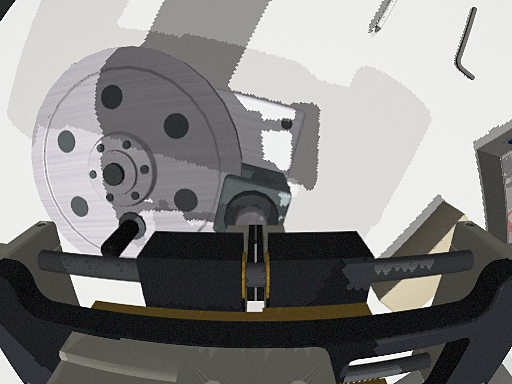

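View pics/s4.png

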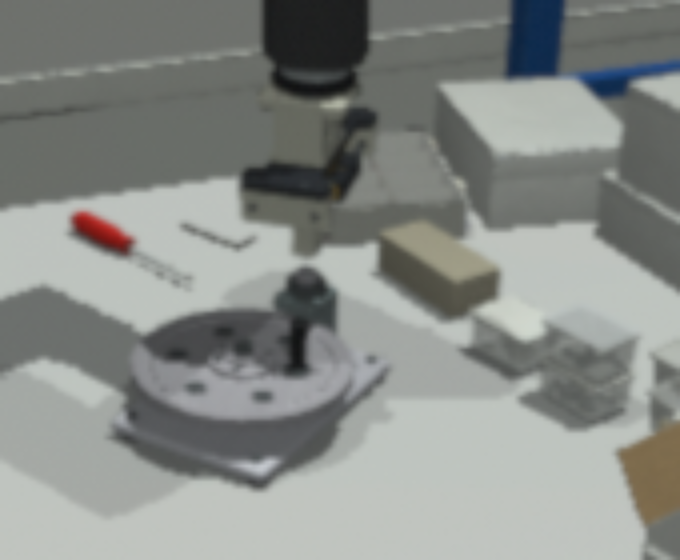

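Wrist view: plunger just ahead of the shut fingertips at about (252,207); side crop: fingertips (305,250) right above plunger (305,272).

Run:
```python
from h import *
w=ctrl.snapshot("wrist");s=ctrl.snapshot("side")
L=[]
for n,p in (("w",w),("s",s)):
    for b in ctrl.cut_out(p,"plunger_top")[:1]:
        ys,xs=np.nonzero(b["pixels"]); print(n,b["conf"],np.array(b["xy"])*[512,384],xs.min(),xs.max(),ys.min(),ys.max())
f,R,t=cam(w)
for z in (.09,.1,.11):
    q=R@np.array([.6417,.1092,z])+t; th=np.arctan2(np.hypot(q[0],q[1]),q[2]); a=np.arctan2(q[1],q[0]); 
    f2,R2,t2=cam(s); q2=R2@np.array([.6417,.1092,z])+t2
    print(z,w["cx"]+f*th*np.cos(a),w["cy"]+f*th*np.sin(a),s["cx"]+f2*q2[0]/q2[2],s["cy"]+f2*q2[1]/q2[2])
```

```text
w 0.66 [251.5968 216.    ] 235 267 207 239
0.09 252.83890339927586 218.7615845520203 266.4078287252116 169.78429956256718
0.1 252.72670160327735 224.7898683508867 266.49439761555163 167.38910018440367
0.11 252.60404975821578 231.41040641010392 266.5814493558423 164.98054125066383
```

send_rows(
  deltas=[
    [[0,0,0.003],0],
    [[0,0,0.006],0],
    [[0,0,0.01],0],
    [[0,0,0.013],0],
    [[0,0,0.015],0],
  ],
)

```text
clock: 26.95
tool_pos: [0.6414, 0.1091, 0.1719]
orientation: [-180.0, -0.0, 142.2]
force: [0.6, -0.3, -0.0]
opening: 0.0005
gripper_force: 0.0
```

send_rows(
  deltas=[
    [[0,0,0.001],0],
    [[0,0,0.002],0],
    [[0,0,0.003],0],
    [[0,0,0.004],0],
    [[0,0,0.005],0],
  ],
)

```text
clock: 27.37
tool_pos: [0.6417, 0.1092, 0.1686]
orientation: [180.0, 0.0, 142.2]
force: [0.7, -0.3, -0.8]
opening: 0.0004
gripper_force: 0.0
```

send_rows(
  deltas=[
    [[0,0,0.001],0],
    [[0,0,0.002],0],
    [[0,0,0.003],0],
    [[0,0,0.004],0],
    [[0,0,0.004],0],
  ],
)

```text
clock: 27.78
tool_pos: [0.6416, 0.1092, 0.1655]
orientation: [180.0, 0.0, 142.2]
force: [-1.1, -0.2, 2.8]
opening: 0.0005
gripper_force: 1.4
```

send_rows(
  deltas=[
    [[0,0,0.0007],0],
    [[0,0,0.0014],0],
    [[0,0,0.002],0],
    [[0,0,0.0025],0],
    [[0,0,0.003],0],
  ],
)

```text
clock: 28.2
tool_pos: [0.6416, 0.1092, 0.1631]
orientation: [180.0, 0.0, 142.2]
force: [-0.9, -0.2, 5.2]
opening: -0.0
gripper_force: 2.1
```

send_rows(
  deltas=[
    [[0,0,0.0007],0],
    [[0,0,0.0014],0],
    [[0,0,0.002],0],
    [[0,0,0.0025],0],
    [[0,0,0.003],0],
  ],
)

```text
clock: 28.62
tool_pos: [0.6417, 0.1092, 0.1617]
orientation: [180.0, 0.0, 142.2]
force: [-6.2, 1.2, 15.1]
opening: 0.0005
gripper_force: 7.3
```

send_rows(
  deltas=[
    [[0,0,0],0],
    [[0,0,0],0],
    [[0,0,0],0],
    [[0,0,0],0],
    [[0,0,0],0],
  ],
)

```text
clock: 29.03
tool_pos: [0.6417, 0.1092, 0.1618]
orientation: [180.0, 0.0, 142.2]
force: [-4.3, 0.5, 11.8]
opening: 0.0005
gripper_force: 6.0
```

send_rows(
  deltas=[
    [[0,0,0.0003],0],
    [[0,0,0.0006],0],
    [[0,0,0.001],0],
    [[0,0,0.001],0],
    [[0,0,0.001],0],
  ],
)

```text
clock: 29.45
tool_pos: [0.6417, 0.1092, 0.1617]
orientation: [180.0, 0.1, 142.2]
force: [-6.7, 0.1, 15.6]
opening: 0.0004
gripper_force: 8.3
```

send_rows(
  deltas=[
    [[0,0,-0.002],0],
    [[0,0,-0.004],0],
    [[0,0,-0.007],0],
    [[0,0,-0.01],0],
    [[0,0,-0.013],0],
  ],
)

```text
clock: 29.87
tool_pos: [0.6415, 0.1092, 0.1699]
orientation: [-180.0, -0.0, 142.2]
force: [-0.7, -0.4, 0.0]
opening: 0.0005
gripper_force: 0.0
```

send_rows(
  deltas=[
    [[0,0,-0.02],0],
    [[0,0,-0.045],0],
    [[0,0,-0.08],0],
    [[0,0,-0.11],0],
    [[0,0,-0.13],0],
  ],
)

```text
clock: 30.28
tool_pos: [0.6421, 0.1093, 0.2765]
orientation: [179.9, 0.1, 142.2]
force: [1.4, 0.7, -0.1]
opening: 0.0004
gripper_force: 0.0
```

send_rows(
  deltas=[
    [[0,0,0],0],
    [[0,0,0],0],
    [[0,0,0],0],
    [[0,0,0],0],
    [[0,0,0],0],
  ],
)

```text
clock: 30.7
tool_pos: [0.6412, 0.1091, 0.2728]
orientation: [-179.9, -0.1, 142.2]
force: [0.1, -0.7, -0.3]
opening: 0.0006
gripper_force: 0.0
```

Run:
```python
from h import *
w=ctrl.snapshot("wrist"); cv2.imwrite("pics/w5.png",w["color"][:,:,::-1])
o=ctrl.get_obs(); print(o["clock"],o["tool_pos"].round(4),o["force"].round(2))
for k in ("knob_top",):
  b=ctrl.boxes_of(w,k)[0]; print(b["conf"],onz(w,b["xy"][0]*512,b["xy"][1]*384,.085,True))
g=cv2.cvtColor(w["color"],cv2.COLOR_RGB2GRAY)
```

```text
30.75 [0.6413 0.1091 0.273 ] [-0.04  0.27  0.79]
0.94 [0.59575024 0.01623878 0.085     ]
```

View pics/w5.png

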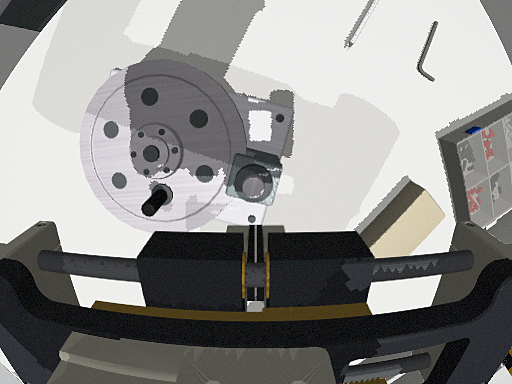

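Run:
```python
from h import *
w=ctrl.snapshot("wrist")
g=cv2.cvtColor(w["color"],cv2.COLOR_RGB2GRAY)
P=[]
for u,v in [(149,97),(199,118),(111,130),(119,181),(205,172)]:
    q=(g[v-12:v+13,u-12:u+13]<g[v,u]*.5+.5*np.median(g[v-12:v+13,u-12:u+13])).astype(np.uint8)
    n,l,st,c=cv2.connectedComponentsWithStats(q); i=l[12,12]
    p=onz(w,u-12+c[i][0],v-12+c[i][1],.058,True); P.append(p[:2]); print(st[i],p.round(4))
P=np.array(P); c=(P[0]*0+ (P[1]+P[3])/2+(P[2]+P[4])/2)/2
print("axis",c,(np.degrees(np.arctan2(*(P-c).T[::-1]))%60).round(1))
```

```text
[  4   2  17  19 245] [0.5044 0.0743 0.058 ]
[  2   3  19  19 273] [0.5577 0.1005 0.058 ]
[  5   3  14  17 199] [0.5003 0.015  0.058 ]
[  5   3  15  17 191] [ 0.5496 -0.0183  0.058 ]
[  3   5  18  12 165] [0.6049 0.0691 0.058 ]
axis [0.55314274 0.04157951] [26.2 25.6 26.7 26.6 27.9]
```

```bash
python3 -c "
from h import *
print(ctrl.close_job())"
```

```text
the job is handed in; nothing more can be done
None
```

The job is handed in: the wheel was left within an estimated 3 mm of the middle of the tight spot (4 mm allowed), the plunger was pressed once to its stop with about 16 N and came up again, and the arm is clear. `close_job()` gave no verdict, so the result isn't confirmed.

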